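# Load two die cases onto the sloped roller lane

### The job

Load the two die cases standing on the bench onto the roller lane, the long one first. At the raised end (whose height has to be felt for, as the slope is clamped differently every time) lower each case lengthwise and lid up until it lies flat on the rollers, and only then let go so that it rolls down: the long case home against the stop, then the short case close up behind it. Do not disturb the brass weight or the jar beside the lane.

Things in the scene. Friction and masses are not known exactly. Their poses are not given: they have to be found in the camera images.
- lane: Roller lane fixed to the bench: level dark steel stand 345 x 104 mm, on it an aluminium deck of 13 free rollers. Origin: on the bench under the stand's centre; x points level along the lane, downhill to the stop; y across, z up. The deck rises from its hinge at the stop end towards -x, at a slope clamped anew each time between 0.14 and 0.24 rad and not reported: feel for it.
- lane_hinge (a point): Middle of the deck's hinge line at the stop end, 165 mm along +x and 36 mm above the lane's origin, axes as the lane's. The plane of the roller tops passes through it and the stop's rubber face (29 mm high above the rollers) stands here, square to the rollers. All distances 'up the slope' are from here. The clamped deck holds against pushes up to about 25 N.
- lane_middle (a point): On the stand, 6 mm above the lane's origin. Rollers are 18 mm thick, 64 mm long, 24 mm apart, the first 20 mm and the last 308 mm up the slope. Side guides, 71 mm apart inside and 12 mm higher than the rollers, run from the stop to 188 mm up the slope, then flare out, ending at 219 mm.
- lane_raised_end (a point): On the bench under the raised end, 155 mm along -x from the lane's origin. Loading place: 220 to 337 mm up the slope, open at the sides (side rails 77 mm wide over all, 2 mm below the roller tops). The raised end is a flat cross bar 24 mm wide, middle 325 mm up the slope, top 2 mm below the roller tops: good to feel for the height. Lay cases with their middle over 215 mm up.
- long_case_centre (a point): Centre of the long die case: a rigid grey rectangular case 110 mm long, 58 mm wide, 46 mm thick, about 0.3 kg, with a metal plate and a small pull on the lid face. It stands on one of its 58 x 46 mm ends at the start, its centre 55 mm above the bench. Its own z axis runs along its length (straight up as it stands), its x axis points straight out of the lid, its y axis runs across its 58 mm width. Either end may go downhill.
- short_case_centre (a point): Centre of the short die case: the same but 80 mm long and about 0.24 kg; its centre is 40 mm above the bench as it stands. Its own z axis runs along its length (straight up as it stands), its x axis points straight out of the lid, its y axis runs across its 58 mm width. Either end may go downhill.
- brass_weight: Bystander: turned brass weight, 51 mm across, 68 mm high; origin under its centre.
- rivet_jar_a: Bystander: round jar with a black lid, 55 mm across and high; origin under its centre.
- long_case: The same case as its centre point; this origin is the middle of the end it stands on at the start, axes as at the centre. Room: a fixed hand press on a dark base, 0.3 m high with its lever, stands near x 0.61, y -0.27, just beyond the two cases and right of the lane, and a wall shelf hangs over the far side of the bench: keep the arm on the robot's side of both.
- short_case: The same case as its centre point; this origin is the middle of the end it stands on at the start, axes as at the centre. Lid faces of both cases look back and to the right of the robot, away from the lane.
Not all that is in view belongs to the job. Leave any red look-alike of the short_case alone.

How it is judged:
On the way, in this order (a step that is already met when the one before it is completed fails the run):
1. the long case, lid up and lengthwise, lies on the rollers of the raised end while the fingers still hold it (x of long_case_centre in the frame of lane below -0.03 m and y of long_case_centre in the frame of lane between -0.02 and 0.02 m and angle between long_case_centre's own x axis and vertical between 0.05 and 0.34 rad and angle between the y axis of long_case and the y axis of lane, either way round below 0.2 rad and contact force between long_case and lane above 0.3 N and contact force between long_case and the fingers above 0.3 N), for 0.05 s.
2. the long case, let go, has come to rest against the stop (x of long_case_centre in the frame of lane above 0.106 m and angle between long_case_centre's own x axis and vertical below 0.34 rad and angle between the y axis of long_case and the y axis of lane, either way round below 0.17 rad and y of long_case_centre in the frame of lane between -0.012 and 0.012 m and contact force between long_case and lane above 0.3 N and contact force between long_case and the fingers below 0.1 N and linear speed of long_case below 0.02 m/s), for 0.2 s.
3. the short case, lid up and lengthwise, lies on the rollers of the raised end while the fingers still hold it (x of short_case_centre in the frame of lane below -0.03 m and y of short_case_centre in the frame of lane between -0.02 and 0.02 m and angle between short_case_centre's own x axis and vertical between 0.05 and 0.34 rad and angle between the y axis of short_case and the y axis of lane, either way round below 0.2 rad and contact force between short_case and lane above 0.3 N and contact force between short_case and the fingers above 0.3 N), for 0.05 s.
At the end, for the whole second after the job is handed in: Both cases lie lid up and lengthwise on the rollers between the guides, at rest and let go: the long case against the stop (within about 8 mm), the short case close up behind it (gap under about 8 mm) (all of step 2 and distance between long_case_centre and short_case_centre below 0.103 m and x of short_case_centre in the frame of lane above 0.01 m and angle between short_case_centre's own x axis and vertical below 0.34 rad and angle between the y axis of short_case and the y axis of lane, either way round below 0.17 rad and y of short_case_centre in the frame of lane between -0.012 and 0.012 m and contact force between short_case and lane above 0.3 N and contact force between short_case and the fingers below 0.1 N and linear speed of short_case below 0.02 m/s); the robot touches nothing.
It fails at once if the brass weight is disturbed (moved more than 30 mm) (distance of brass_weight from where it was at the start of the episode above 0.03 m).
It fails at once if the jar is disturbed (moved more than 30 mm) (distance of rivet_jar_a from where it was at the start of the episode above 0.03 m).
It also fails if it takes over 72 s, if anything falls off the work surface, if the arm or the gripper's body presses on something with over 40 N, if the wrist force passes 120 N, or if a joint passes its speed limit or range.

### The arm

A 6-joint arm with a two-finger parallel gripper is mounted at the origin on a cart in front of the work surface, level with it; the furniture and walls round the work are solid. World frame = base frame: x ahead of the robot, y to its left, z up, the work surface at z = 0. Lengths are in m, angles in rad, forces in N, time in s.
With the tool pointing down it reaches from about 0.425 to 0.95 m from the base axis. Payload 3.5 kg.
Tool frame: the origin (TCP) lies on the centre line of the jaws, within the pads' length; the fingertips stand 19 mm ahead of it and the grasp point (between the pads) is the TCP; z points along the fingers, x is the direction in which the jaws open and shut, and the axes are right-handed (so a half turn about z gives the same grasp; the last joint's range is limited). The gripper opens to 85 mm and grips with 20 to 120 N. Pads are 22 mm wide; open, the fingers measure 114 mm over their backs; the gripper's body (76 mm by 85 mm) begins 54 mm behind the grasp point. The pads swing forward as they close: fully open they stand 13 mm farther back than shut.
Start: joints at [0.955, 0.286, 1.577, -0, 1.279, -0.15], TCP at [0.303, 0.603, 0.25] pointing down, gripper open.
Joint ranges: [-2.77, 2.77], [-0.9, 2.22], [0.21, 2.48], [-1.53, 4.67], [0.24, 2.81], [-2.84, 2.84]. Speed limits (rad/s): [2.79, 2.79, 3.14, 3.14, 3.14, 3.14].

### API

Orientations are given as a 3x3 rotation matrix whose columns are the frame's x, y, z axes.
In Python, from station import ctrl gives the robot as it stands. The module is installed in compiled form; this text tells all that it offers.
- The arm moves only by the shell command python3 -m jog 'ROWS' [FORCE]. ROWS is JSON, one flat list of numbers, 5 for each row, row after row: the shift along the world's x, y, z in units of 30 mm (1.0 is 30 mm), then the turn about the world's z in units of 8 degrees (1.0 is 8 degrees), then the opening, from -1 (shut) to 1 (fully open), so that 0 is half open. In form: [tx, ty, tz, roll, hand, tx, ty, tz, roll, hand, ...]. A call has 1 to 20 rows; each row is the pose to reach, as a shift and turn from the pose commanded when the call began; what a row does not reach only later rows make up. A row lasts 1/10 s, in which the tool goes at most 50 mm and 8.59 degrees, less where a joint would pass 70% of its speed; a pose out of reach is approached as far as the arm can. A call with a gripper value outside its range is refused whole. The fingers move at their own pace and stop on an object; FORCE is the grip in N (left out, the last holds). Time passes only in rows, so rows that repeat a pose let the fingers close. It gives the time, the measured TCP pose, the force and the opening at its end, in the units of the state.
- ctrl.sense(): the state, without advancing time (a new reading comes with each control period).
- ctrl.capture(name): name is "scene" or "top" or "wrist"; returns (picture, depth): 384x512x3 uint8, red, green, blue; 384x512 float32, m along the optical axis (not along the pixel's ray), 0 where there is no reading.
- ctrl.camera_model(name): a dict with "fx", "fy", "cx", "cy" (pixels), "cam_to_world" (4x4, takes a point from camera to world coordinates). Camera axes: x right, y down, z forward; pixel columns grow to the right and rows downward; lengths in m; the calibration is good to about 2 mm. A picture is of the moment at which its call begins: read the wrist's pose just before it. camera_model takes no time and is no camera call; for the wrist camera it gives the pose at the moment of the call.
- ctrl.finish_job(): hands the job in, once; it reports no verdict.
The state is a dict: "time": time; "joint_positions": joint angles; "joint_velocities": joint speeds; "joint_torque": joint torques, N m; "position": TCP position; "tool_rot": TCP orientation; "force": force on the tool from outside, world axes, zero at the start; "moment": the same for the moment, N m; "gripper_width": finger opening in m.
Only numpy, scipy, OpenCV 4.12 (cv2) and the standard library are available. Lean on these libraries where they do the work, as an engineer would, in place of code of your own. Each camera call takes 0.05 s, during which the arm holds its last target. There are 200 camera calls.

## Working session

There is one attempt and no reset: what is moved stays moved. The work goes in short steps, Python scripts to look and compute and a shell command to move; the robot and the scene stay as the last step left them, time stands still between calls to the robot, and variables do not carry over. Pictures are saved under pics/ and viewed, about 8 in all and at most 12, crops included, and the job is handed in when it is done.

```bash
mkdir -p pics
cat > h.py <<'E'
import numpy as np, cv2
from station import ctrl
def grab(n,tag):
    m=ctrl.camera_model(n); p,d=ctrl.capture(n)
    np.savez(f'{tag}.npz',p=p,d=d,T=m['cam_to_world'],k=[m['fx'],m['fy'],m['cx'],m['cy']])
    cv2.imwrite(f'pics/{tag}.png',p[...,::-1]); return p,d,m
def world(tag):
    z=np.load(f'{tag}.npz'); fx,fy,cx,cy=z['k']; d=z['d']; T=z['T']
    v,u=np.indices(d.shape); P=np.stack([(u-cx)/fx*d,(v-cy)/fy*d,d],-1)
    W=P@T[:3,:3].T+T[:3,3]; W[d==0]=np.nan; return z['p'],W
E
python3 - <<'E'
from h import *
import cv2
a=grab('scene','s0')[0]; b=grab('top','t0')[0]
for n in('scene','top'):
    m=ctrl.camera_model(n);print(n,np.round(m['cam_to_world'],2).tolist(),m['fx'])
s=ctrl.sense();print(s['time'],s['position'],np.round(s['tool_rot'],3).tolist(),s['force'],s['gripper_width'])
E
```

```text
scene [[0.63, -0.43, 0.64, -0.37], [-0.77, -0.33, 0.54, -0.8], [-0.02, -0.84, -0.54, 0.8], [0.0, 0.0, 0.0, 1.0]] 473.4937028024892
top [[0.0, -1.0, 0.1, 0.38], [-1.0, 0.0, 0.04, -0.11], [-0.04, -0.1, -0.99, 1.0], [0.0, 0.0, 0.0, 1.0]] 384.6331434648514
0.1 [0.30278993 0.60265559 0.24905084] [[0.449, 0.894, -0.001], [0.893, -0.449, -0.002], [-0.002, -0.0, -1.0]] [-0.22218016 -0.67721523 -0.24966805] 0.0855078423928563
```

View pics/s0.png

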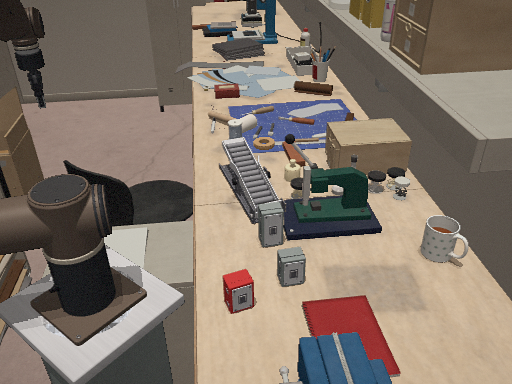

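View pics/t0.png

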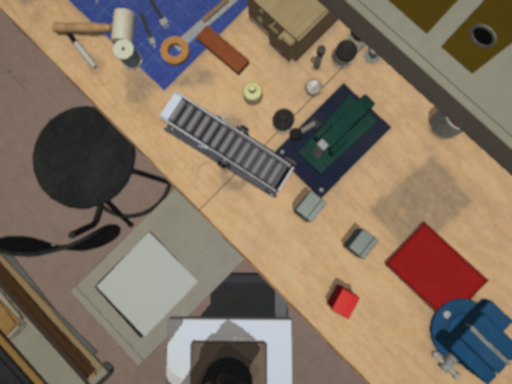

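Run:
```python
from h import *
p,W=world('t0')
Z=W[...,2]
def comp(mask,name,minA=30):
    n,l,st,c=cv2.connectedComponentsWithStats(mask.astype(np.uint8))
    for i in range(1,n):
        if st[i,4]>=minA:
            X=W[l==i]; r=cv2.minAreaRect((X[:,:2]*1000).astype(np.float32))
            print(name,st[i,:5],'med',np.round(np.nanmedian(X,0),3),'rect',np.round(r[0],1),np.round(r[1],1),round(r[2],1))
roi=np.zeros(Z.shape,bool); roi[70:330,150:400]=1
comp(roi&(abs(Z-.110)<.008),'z110')
comp(roi&(abs(Z-.080)<.006),'z80')
comp(roi&(abs(Z-.068)<.006),'z68')
comp(roi&(abs(Z-.055)<.006),'z55')
# lane profile
for u,v in [(172,100),(176,110),(190,118),(210,132),(230,147),(250,160),(270,174),(278,182),(285,185),(288,175),(253,92),(283,120),(310,206),(361,242),(314,212)]:
    print((u,v),np.round(W[v,u],3))
big=cv2.resize(cv2.imread('pics/t0.png')[60:280,150:400],None,fx=3,fy=2.7,interpolation=cv2.INTER_CUBIC)
cv2.imwrite('pics/t0c.png',big)
```

```text
z110 [296 191  30  30 494] med [ 0.431 -0.202  0.108] rect [ 432.2 -202.8] [45.9 58. ] 51.0
z80 [176  99  48  46 545] med [0.631 0.058 0.08 ] rect [637.9  69.7] [109.6  83.3] 64.6
z80 [225 121  21  15  38] med [ 0.625 -0.02   0.078] rect [623.8 -22.8] [58.7  3.7] 56.9
z80 [206 147  21  13  31] med [0.565 0.024 0.08 ] rect [565.   21.9] [56.   6.2] 61.2
z80 [349 228  29  31 476] med [ 0.345 -0.328  0.078] rect [ 345.  -328.2] [46.2 58.3] 51.0
z80 [331 288  28  31 503] med [ 0.207 -0.282  0.078] rect [ 206.7 -282.4] [46.6 57.8] 60.6
z68 [248  83   8   8  42] med [ 0.734 -0.062  0.065] rect [734.8 -62.4] [16.8 16.3] 48.2
z68 [201 117  64  41 544] med [0.6   0.005 0.068] rect [592.8 -18.6] [147.1  80.6] 64.6
z68 [278 167  14  21  48] med [ 0.503 -0.146  0.063] rect [ 503.9 -145. ] [ 7.6 57.3] 58.9
z68 [330 287  13  21  30] med [ 0.219 -0.264  0.069] rect [ 218.6 -262.9] [ 2.7 55.1] 59.0
z55 [273 108  21  21 353] med [ 0.656 -0.142  0.052] rect [ 657.3 -142.1] [50.5 52.8] 89.6
z55 [228 132  38  38 420] med [ 0.569 -0.047  0.055] rect [570.  -42.8] [84.5 68.9] 60.1
z55 [266 149  20  13  33] med [ 0.564 -0.119  0.054] rect [ 561.1 -122.8] [54.7  3.3] 57.4
z55 [247 173  22  14  35] med [ 0.501 -0.077  0.056] rect [501.9 -78.3] [61.8  3.3] 57.8
(172, 100) [0.691 0.129 0.1  ]
(176, 110) [0.667 0.12  0.096]
(190, 118) [0.673 0.105 0.007]
(210, 132) [0.616 0.038 0.08 ]
(230, 147) [ 0.594 -0.003  0.001]
(250, 160) [ 0.55  -0.059  0.053]
(270, 174) [ 0.516 -0.109  0.037]
(278, 182) [ 0.496 -0.129  0.034]
(285, 185) [ 0.493 -0.148 -0.001]
(288, 175) [ 0.51  -0.153  0.061]
(253, 92) [ 0.728 -0.066  0.045]
(283, 120) [ 0.651 -0.142  0.054]
(310, 206) [ 0.431 -0.201  0.109]
(361, 242) [ 0.347 -0.323  0.077]
(314, 212) [ 0.417 -0.21   0.11 ]
```

View pics/t0c.png

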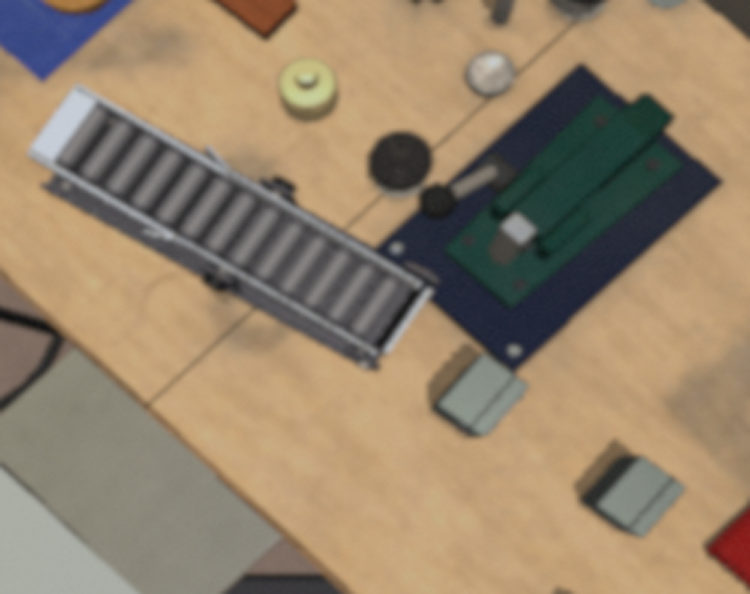

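Run:
```python
from h import *
p,W=world('t0'); Z=W[...,2]
# lane pts: between stop & raised end
c0=np.array([.503,-.146]);a=np.deg2rad(238.9)
for it in range(3):
    ex=np.array([np.cos(a),np.sin(a)]);ey=np.array([-ex[1],ex[0]])
    D=W[...,:2]-c0; s=D@ex; t=D@ey
    # guides / rails edges: high points within band -> centre line by midpoints of 56mm+ regions
    pts=[]
    for k in np.arange(-.30,-.02,.01):
        m=(abs(s-k)<.005)&(abs(t)<.06)&(Z>.036-.19*k-.012)&(Z<.036-.19*k+.02)
        if m.sum()>8: pts.append((k,(t[m].min()+t[m].max())/2,t[m].max()-t[m].min()))
    pts=np.array(pts); 
    c=np.polyfit(pts[:,0],pts[:,1],1,w=(pts[:,2]<.09)*1.); a+=np.arctan(c[0]); c0=c0+ey*c[1]
    print(np.rad2deg(a),c0,c)
ex=np.array([np.cos(a),np.sin(a)]);ey=np.array([-ex[1],ex[0]])
D=W[...,:2]-c0; s=D@ex; t=D@ey
ks=np.arange(-.32,.02,.01);z=[]
for k in ks:
    m=(abs(s-k)<.005)&(abs(t)<.025)&(Z>.02); z.append(np.percentile(Z[m],92) if m.sum() else np.nan)
print([(round(k,2),round(q,3)) for k,q in zip(ks,z)])
m=(abs(t)<.03)&(Z>.03)&(s<-.22)&(s>-.36);print('raised end s min',s[m].min())
m=(abs(t)<.03)&(Z>.045)&(s>-.03)&(s<.03);print('stop s',np.percentile(s[m],[2,50,98]),np.percentile(Z[m],[50,95]))
# obstacles around tipping area
for x in np.arange(.30,.56,.03):
    print(round(x,2),[int(1000*np.nanmax(np.r_[Z[(abs(W[...,0]-x)<.015)&(abs(W[...,1]-y)<.015)],-9])) for y in np.arange(-.55,-.05,.03)])
s_=ctrl.sense();print(s_['joint_positions'])
```

```text
237.90523377655393 [ 0.50294504 -0.14596684] [-1.73636906e-02 -6.41880601e-05]
237.94069607989107 [ 0.50296211 -0.14597755] [6.18934033e-04 2.01509781e-05]
237.9406217551828 [ 0.50296196 -0.14597746] [-1.29721087e-06 -1.78478089e-07]
[(np.float64(-0.32), np.float64(0.099)), (np.float64(-0.31), np.float64(0.099)), (np.float64(-0.3), np.float64(0.094)), (np.float64(-0.29), np.float64(0.094)), (np.float64(-0.28), np.float64(0.09)), (np.float64(-0.27), np.float64(0.089)), (np.float64(-0.26), np.float64(0.088)), (np.float64(-0.25), np.float64(0.083)), (np.float64(-0.24), np.float64(0.084)), (np.float64(-0.23), np.float64(0.078)), (np.float64(-0.22), np.float64(0.079)), (np.float64(-0.21), np.float64(0.077)), (np.float64(-0.2), np.float64(0.075)), (np.float64(-0.19), np.float64(0.074)), (np.float64(-0.18), np.float64(0.069)), (np.float64(-0.17), np.float64(0.07)), (np.float64(-0.16), np.float64(0.063)), (np.float64(-0.15), np.float64(0.065)), (np.float64(-0.14), np.float64(0.063)), (np.float64(-0.13), np.float64(0.06)), (np.float64(-0.12), np.float64(0.059)), (np.float64(-0.11), np.float64
[... 584 characters left out ...]
0, 11, 11, 11, 12, 11, 2, 80, 78, 2, 2, 4, 2, 2, 1, 2, 2]
0.33 [12, 11, 11, 13, 11, 2, 73, 83, 81, 77, 2, 4, 3, 1, 2, 2, 3]
0.36 [10, 13, 12, 12, 2, 2, 81, 83, 81, 3, 3, 2, 1, 3, 2, 1, 1]
0.39 [2, 12, 13, 1, 3, 1, 2, 81, 75, 2, 2, 108, 110, 2, 2, 1, 3]
0.42 [4, 3, 2, 2, 2, 2, 2, 1, 2, 2, 2, 111, 112, 110, 1, 2, 2]
0.45 [4, 3, 4, 2, 507, 531, 2, 3, 1, 2, 108, 111, 112, 2, 49, 27, 3]
0.48 [3, 3, 2, 2, 2, 549, 548, 1, 2, 22, 26, 106, 108, 3, 66, 53, 18]
0.51 [2, 2, 3, 2, 2, 548, 550, 549, 22, 24, 37, 39, 27, 65, 64, 56, 61]
0.54 [3, 2, 2, 2, 2, 548, 549, 549, 549, 38, 151, 173, 43, 65, 54, 49, 55]
[ 9.55043010e-01  2.87124441e-01  1.57803620e+00 -5.04501546e-06
  1.27860031e+00 -1.50035713e-01]
```

```bash
python3 -m jog '[4.9,-11.75,0,-6,1, 4.9,-11.75,0,-6,1, 4.9,-11.75,0,-6,1, 4.9,-11.75,0,-6,1, 4.9,-11.75,0,-6,1, 4.9,-11.75,0,-6,1, 4.9,-11.75,0,-6,1, 4.9,-11.75,0,-6,1, 5.6,-18.4,0,-12.8,1, 5.6,-18.4,0,-12.8,1, 5.6,-18.4,0,-12.8,1, 5.6,-18.4,0,-12.8,1, 5.6,-18.4,0,-12.8,1, 4.3,-26.86,-1.5,-12.8,1, 4.3,-26.86,-1.5,-12.8,1, 4.3,-26.86,-1.5,-12.8,1, 4.3,-26.86,-1.5,-12.8,1, 4.3,-26.86,-1.5,-12.8,1, 4.3,-26.86,-1.5,-12.8,1, 4.3,-26.86,-1.5,-12.8,1]' 30
cat > st.py <<'E'
from station import ctrl;import numpy as np
s=ctrl.sense();R=s['tool_rot'];print(round(s['time'],2),np.round(s['position'],4),'yaw',round(np.rad2deg(np.arctan2(R[1][0],R[0][0])),2),'F',np.round(s['force'],2),'w',round(s['gripper_width'],4),np.round(s['joint_positions'],2))
E
python3 st.py
```

```text
time: 2.1
position: [0.4314, -0.2038, 0.2045]
tool_rot: [[0.774, -0.633, -0.001], [-0.633, -0.774, 0.001], [-0.002, -0.0, -1.0]]
force: [0.3, 1.1, 0.4]
gripper_width: 0.0853
2.1 [ 0.4314 -0.2038  0.2045] yaw -39.3 F [0.35 1.08 0.37] w 0.0853 [-0.65 -0.11  2.09  0.    1.17  0.03]
```

```bash
python3 -m jog '[0,0,-1.5,0,1, 0,0,-3,0,1, 0,0,-3.8,0,1, 0,0,-3.8,0,1, 0,0,-3.8,0,-0.2, 0,0,-3.8,0,-0.2, 0,0,-3.8,0,-0.2, 0,0,-3.8,0,-0.2, 0,0,-3.8,0,-0.2, 0,0,-3.3,0,-0.2, 0,0,-2.8,0,-0.2, -1,-0.7,-2.8,0,-0.2, -2.25,-1.42,-2.8,0,-0.2, -2.25,-1.42,-2.8,0,-0.2,-2.25,-1.42,-2.8,0,-0.2]' 30; python3 st.py
python3 - <<'E'
from h import *
grab('scene','s1')
E
```

```text
time: 3.6
position: [0.3643, -0.2459, 0.1218]
tool_rot: [[0.775, -0.632, 0.001], [-0.632, -0.775, -0.001], [0.002, -0.0, -1.0]]
force: [-0.4, -0.0, -1.9]
gripper_width: 0.058
3.6 [ 0.3643 -0.2459  0.1218] yaw -39.23 F [-0.39 -0.05 -1.95] w 0.058 [-0.83 -0.09  2.24  0.    0.99 -0.14]
```

View pics/s1.png

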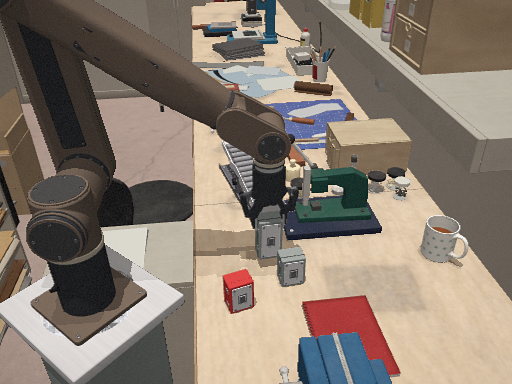

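```bash
python3 -m jog '[0,0,-0.5,0,-0.2, 0,0,-1.03,0,-0.2, 0,0,-1.03,0,-0.2, 0,0,-1.03,0,1, 0,0,-1.03,0,1, 0,0,-1.03,0,1, 0,0,-1.03,0,1, 0,0,0,0,1, 0,0,1.2,0,1, -1.05,-1.3,1.2,0,-1, -1.05,-1.3,1.2,0,-1, -1.05,-1.3,1.2,0,-1, -1.05,-1.3,1.2,0,-1, -1.05,-1.3,0.2,0,-1, -1.05,-1.3,-0.4,0,-1, -1.05,-1.3,-0.4,0,-1]'; python3 st.py
python3 - <<'E'
from h import *
grab('top','t1'); p,W=world('t1'); Z=W[...,2]; m=(abs(Z-.11)<.006)&(abs(W[...,0]-.37)<.06)&(abs(W[...,1]+.24)<.06)
print(m.sum(),np.nanmedian(W[m],0),cv2.minAreaRect((W[m][:,:2]*1000).astype(np.float32)))
E
```

```text
time: 5.25
position: [0.332, -0.2813, 0.106]
tool_rot: [[0.777, -0.629, -0.005], [-0.629, -0.777, 0.006], [-0.008, -0.002, -1.0]]
force: [-0.6, -0.2, -0.4]
gripper_width: 0.0005
5.25 [ 0.332  -0.2813  0.106 ] yaw -39.0 F [-0.56 -0.18 -0.36] w 0.0005 [-0.94 -0.07  2.25  0.    0.97 -0.26]
435 [ 0.36894717 -0.24457166  0.10818681] ((367.6809387207031, -246.1913299560547), (43.10338592529297, 58.17730712890625), 50.100013732910156)
```

Standing upright at (0.367,-0.246). Push it over slowly.

```bash
python3 -m jog '[0.13,0.16,0,0,-1, 0.26,0.32,0,0,-1, 0.4,0.49,0,0,-1, 0.53,0.65,0,0,-1, 0.66,0.81,0,0,-1, 0.79,0.97,0,0,-1, 0.92,1.13,0,0,-1, 1.05,1.3,0,0,-1, 1.18,1.46,0,0,-1, 1.31,1.62,0,0,-1, 1.44,1.78,0,0,-1, 1.44,1.78,0,0,-1, 1.44,1.78,0.5,0,-1, 1.44,1.78,0.5,0,-1]'; python3 st.py
python3 - <<'E'
from h import *
grab('top','t2');grab('scene','s2'); p,W=world('t2'); Z=W[...,2]; m=(abs(Z-.046)<.006)&(abs(W[...,0]-.42)<.09)&(abs(W[...,1]+.19)<.09)
n,l,st,c=cv2.connectedComponentsWithStats(m.astype(np.uint8))
for i in range(1,n):
  if st[i,4]>60: print(st[i],np.nanmedian(W[l==i],0),cv2.minAreaRect((W[l==i][:,:2]*1000).astype(np.float32)))
a=cv2.imread('pics/t2.png')[120:300,220:400];b=cv2.imread('pics/s2.png')[140:320,190:370]
cv2.imwrite('pics/c2.png',cv2.resize(np.hstack([a,b]),None,fx=2.2,fy=2.2))
E
```

```text
time: 6.7
position: [0.3773, -0.2318, 0.1258]
tool_rot: [[0.776, -0.63, 0.003], [-0.63, -0.776, -0.003], [0.004, 0.0, -1.0]]
force: [0.6, -0.7, 0.1]
gripper_width: 0.0002
6.7 [ 0.3773 -0.2318  0.1258] yaw -39.08 F [ 0.64 -0.66  0.13] w 0.0002 [-0.78 -0.09  2.23 -0.    1.   -0.1 ]
[278 192  36  35 664] [ 0.42734689 -0.17057955  0.04563644] ((428.12005615234375, -171.30381774902344), (72.22648620605469, 58.010498046875), 50.891605377197266)
```

View pics/c2.png

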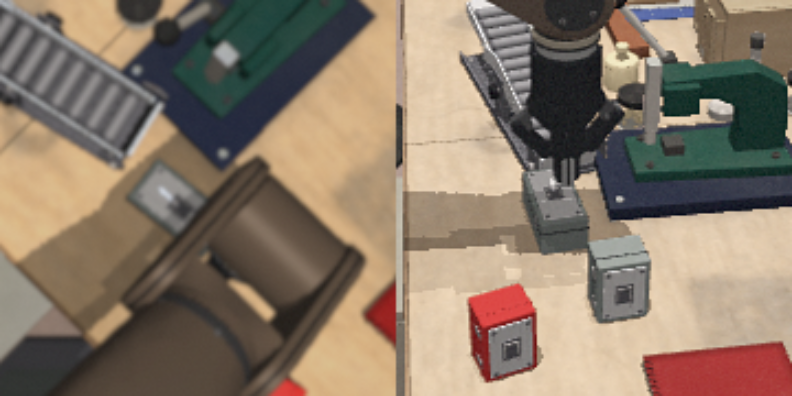

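Run:
```python
from h import *
for t in('t0','t2'):
    p,W=world(t);Z=W[...,2]
    D=W[...,:2]-np.array([.4162,-.186]); al=D@[.631,.776]; pe=D@[.776,-.631]
    m=(Z>.012)&(Z<.035)&(pe>.03)&(pe<.09)&(abs(al)<.06)
    if t=='t0': m&=pe>.035
    for a in np.arange(-.05,.06,.01):
        k=m&(abs(al-a)<.005); print(t,round(a,2),np.round(np.sort(pe[k])[:3],3),np.round(np.median(Z[k]),3) if k.any() else '')
```

```text
t0 -0.05 [] 
t0 -0.04 [] 
t0 -0.03 [] 
t0 -0.02 [0.081 0.085 0.088] 0.018
t0 -0.01 [0.066 0.066 0.067] 0.02
t0 0.0 [0.066 0.066 0.067] 0.021
t0 0.01 [0.067 0.068 0.068] 0.021
t0 0.02 [0.035 0.068 0.068] 0.021
t0 0.03 [0.07 0.07 0.07] 0.02
t0 0.04 [0.071 0.071 0.072] 0.021
t0 0.05 [0.072 0.072 0.072] 0.021
t2 -0.05 [] 
t2 -0.04 [] 
t2 -0.03 [] 
t2 -0.02 [0.081 0.084 0.088] 0.02
t2 -0.01 [0.065 0.066 0.067] 0.02
t2 0.0 [0.066 0.066 0.067] 0.022
t2 0.01 [0.067 0.068 0.068] 0.021
t2 0.02 [0.068 0.069 0.069] 0.022
t2 0.03 [0.031 0.07  0.07 ] 0.021
t2 0.04 [0.07  0.071 0.071] 0.02
t2 0.05 [0.071 0.072 0.072] 0.021
```

```bash
python3 -m jog '[0.7,0.85,0,0,0.7, 1.46,1.73,0,0,0.7, 1.46,1.73,0,0,0.7, 1.46,1.73,-1,0,0.7, 1.46,1.73,-2,0,0.7, 1.46,1.73,-2.7,0,0.7, 1.46,1.73,-3.17,0,0.7, 1.46,1.73,-3.17,0,0.7, 1.46,1.73,-3.17,0,-0.2, 1.46,1.73,-3.17,0,-0.2, 1.46,1.73,-3.17,0,-0.2, 1.46,1.73,-3.17,0,-0.2, 1.46,1.73,-2,0,-0.2, 1.46,1.73,0,0,-0.2, 1.46,1.73,1.5,0,-0.2, 1.46,1.73,2.5,0,-0.2, 1.46,1.73,2.5,0,-0.2]' 25; python3 st.py
python3 - <<'E'
import numpy as np
c0=np.array([.50296,-.14598]);a=np.deg2rad(237.94);ex=np.array([np.cos(a),np.sin(a)])
for s in(.25,.26,.27):
  for th in(.18,.2,.22): print(s,th,c0-ex*(s*np.cos(th)-.023*np.sin(th)),.036+s*np.sin(th)+.03*np.cos(th))
E
```

```text
time: 8.5
position: [0.4232, -0.1811, 0.2063]
tool_rot: [[0.776, -0.63, 0.011], [-0.63, -0.776, -0.008], [0.014, -0.001, -1.0]]
force: [0.9, -0.6, -1.9]
gripper_width: 0.0577
8.5 [ 0.4232 -0.1811  0.2063] yaw -39.07 F [ 0.91 -0.64 -1.93] w 0.0577 [-0.63 -0.17  2.14  0.    1.16  0.06]
0.25 0.18 [0.6313321  0.05898038] 0.11027270414009968
0.25 0.2 [0.63059109 0.05779729] 0.11506933003400255
0.25 0.22 [0.62979904 0.05653269] 0.11983432925013549
0.26 0.18 [0.63655441 0.06731839] 0.11206299987435792
0.26 0.2 [0.63579336 0.06610328] 0.11705602334195317
0.26 0.22 [0.63497917 0.06480335] 0.12201662548094419
0.27 0.18 [0.64177672 0.07565639] 0.11385329560861616
0.27 0.2 [0.64099562 0.07440927] 0.11904271664990376
0.27 0.22 [0.64015931 0.07307401] 0.1241989217117529
```

```bash
python3 -m jog '[0.5,2.2,0,0.4,-0.2, 0.9,4.4,0,0.88,-0.2, 0.9,4.4,0,0.88,-0.2, 2.9,5.7,0,0.88,-0.2, 4.5,6.9,0,0.88,-0.2, 6,7.9,0,0.88,-0.2, 7,8.6,0,0.88,-0.2, 7.48,8.86,0,0.88,-0.2, 7.48,8.86,-1,0.88,-0.2, 7.48,8.86,-1.8,0.88,-0.2, 7.48,8.86,-2,0.88,-0.2, 7.48,8.86,-2,0.88,-0.2]'; python3 st.py
python3 - <<'E'
from h import *
grab('top','t3');grab('scene','s3');p,W=world('t3')
a=cv2.imread('pics/t3.png')[60:240,150:330];b=cv2.imread('pics/s3.png')[90:270,190:370]
cv2.imwrite('pics/c3.png',cv2.resize(np.hstack([a,b]),None,fx=2.2,fy=2.2))
E
```

```text
time: 9.7
position: [0.6427, 0.0868, 0.1363]
tool_rot: [[0.848, -0.531, -0.006], [-0.531, -0.848, 0.0], [-0.005, 0.003, -1.0]]
force: [-0.2, 0.3, -1.4]
gripper_width: 0.0578
9.7 [0.6427 0.0868 0.1363] yaw -32.05 F [-0.19  0.3  -1.35] w 0.0578 [-0.02  0.34  1.73  0.    1.08  0.54]
```

View pics/c3.png

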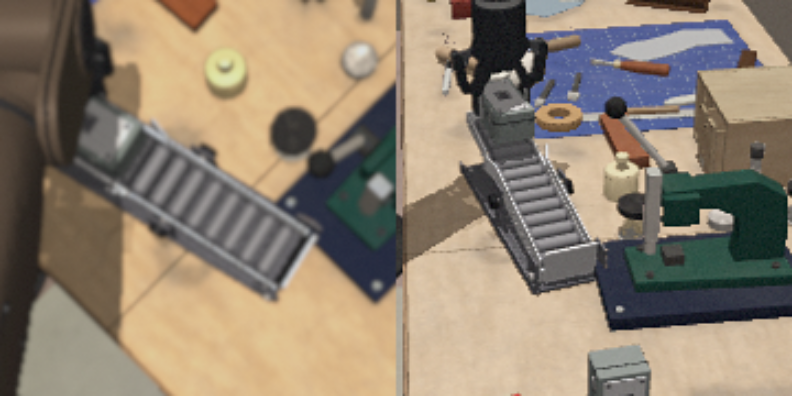

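```bash
python3 -m jog '[0,0,0,0,-0.2, 0,0,0,0,-0.2]' >/dev/null; python3 st.py
```

```text
10.0 [0.6454 0.0866 0.1412] yaw -32.06 F [-0.29 -0.66 -0.86] w 0.0576 [-0.02  0.34  1.72  0.    1.08  0.54]
```

```bash
python3 -m jog '[0.07,-0.045,-0.2,0,-0.2, 0.07,-0.045,-0.4,0,-0.2, 0.07,-0.045,-0.4,0,-0.2]' >/dev/null; python3 st.py; for i in 1 2 3; do python3 -m jog '[0,0,-0.1,0,-0.2, 0,0,-0.1,0,-0.2]' >/dev/null; python3 st.py; done
```

```text
10.3 [0.6469 0.0852 0.1272] yaw -32.07 F [ 0.74  0.34 -1.01] w 0.0577 [-0.02  0.36  1.72  0.    1.06  0.54]
10.5 [0.6474 0.0858 0.1259] yaw -32.06 F [-1.74  0.27  2.96] w 0.0575 [-0.02  0.36  1.72  0.    1.06  0.54]
10.7 [0.6475 0.0859 0.1236] yaw -32.05 F [-1.39  0.72  6.62] w 0.0575 [-0.02  0.36  1.72  0.    1.05  0.54]
10.9 [0.6475 0.0858 0.1209] yaw -32.04 F [-2.92  0.21  7.74] w 0.058 [-0.02  0.37  1.73  0.    1.05  0.54]
```

```bash
for i in 1 2; do python3 -m jog '[0,0,-0.05,0,-0.2, 0,0,-0.05,0,-0.2]' >/dev/null; python3 st.py; done
python3 - <<'E'
from h import *
grab('scene','s4');p,W=world('s4')
b=cv2.imread('pics/s4.png')[80:200,200:290]
cv2.imwrite('pics/c4.png',cv2.resize(b,None,fx=5,fy=5,interpolation=cv2.INTER_CUBIC))
E
```

```text
11.1 [0.6475 0.0858 0.1199] yaw -32.04 F [-3.93  0.84 10.43] w 0.058 [-0.02  0.37  1.73  0.    1.05  0.54]
11.3 [0.6475 0.0857 0.1192] yaw -32.02 F [-6.4  -0.28 12.51] w 0.0576 [-0.02  0.37  1.73  0.    1.05  0.53]
```

View pics/c4.png

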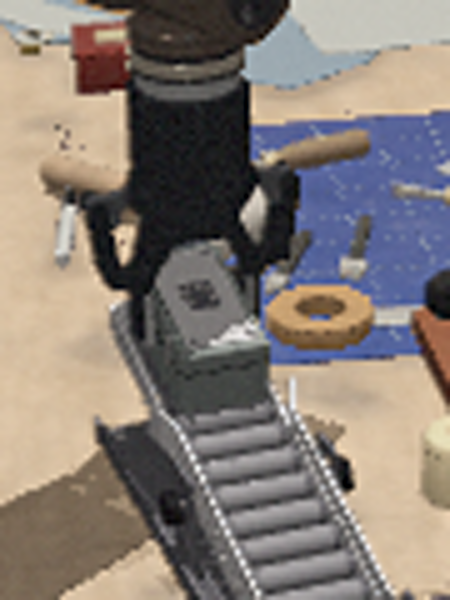

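```bash
cat > lid.py <<'E'
from h import *
import sys
def lid(tag,box):
    p,W=world(tag);x0,x1,y0,y1=box
    c0=np.array([.50296,-.14598]);a=np.deg2rad(237.94);ex=np.array([np.cos(a),np.sin(a)]);ey=np.array([-ex[1],ex[0]])
    Q=W[y0:y1,x0:x1].reshape(-1,3);Q=Q[~np.isnan(Q[:,0])]
    s=(Q[:,:2]-c0)@ex+.012;t=(Q[:,:2]-c0)@ey
    A=np.c_[s,t,np.ones(len(s))];m=np.ones(len(s),bool)
    for _ in range(6):
        c=np.linalg.lstsq(A[m],Q[m,2],rcond=None)[0];r=Q[:,2]-A@c;m=abs(r)<max(.0015,1.5*np.median(abs(r)))
    print(tag,'slope',c,'n',m.sum(),len(m),'s',np.percentile(s[m],[1,99]),'t',np.percentile(t[m],[1,99]),'z',np.median(Q[m,2]))
E
python3 -c "
from lid import *
lid('s4',(234,246,132,145)); lid('s4',(241,256,170,200))"
```

```text
s4 slope [-0.19340246 -0.00615655  0.089007  ] n 109 156 s [-0.28791683 -0.22447584] t [-0.0227616   0.02332842] z 0.13834378211686527
s4 slope [-0.18006963  0.04869724  0.03793456] n 285 447 s [-0.17537616 -0.04325041] t [-0.04128907  0.01558266] z 0.05882678169979605
```

```bash
python3 -m jog '[0,0,-0.04,0,-0.2, 0,0,-0.04,0,-0.2]' >/dev/null; python3 st.py; python3 -m jog '[0,0,-0.04,0,1, 0,0,-0.04,0,1, 0,0,-0.04,0,1, 0,0,-0.04,0,1, 0,0,-0.04,0,1, 0,0,-0.04,0,1, 0,0,1,0,1, 0,0,3,0,1, 0,0,3.5,0,1, 0,0,3.5,0,1, 0,0,3.5,0,1]' >/dev/null; python3 st.py;python3 - <<'E'
from h import *
grab('scene','s5')
b=cv2.imread('pics/s5.png')[90:270,200:320]
cv2.imwrite('pics/c5.png',cv2.resize(b,None,fx=3,fy=3,interpolation=cv2.INTER_CUBIC))
E
```

```text
11.55 [0.6476 0.0857 0.1193] yaw -32.01 F [-8.56 -0.13 17.38] w 0.0578 [-0.02  0.37  1.73  0.    1.05  0.53]
12.65 [0.6468 0.0855 0.2196] yaw -32.05 F [-0.14  0.11  0.51] w 0.0854 [-0.02  0.26  1.66 -0.    1.21  0.54]
```

View pics/c5.png

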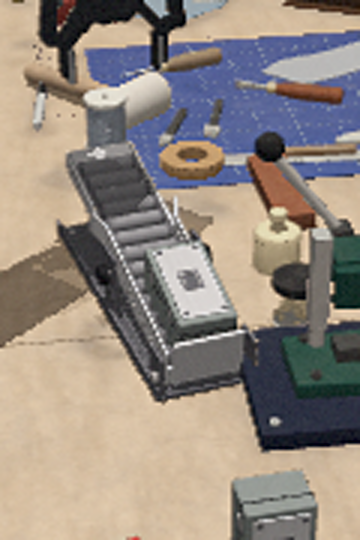

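```bash
python3 -m jog '[-3,-2.2,0,-0.4,-1, -6.5,-4.8,0,-0.87,-1, -6.5,-4.8,0,-0.87,-1, -6.5,-4.8,0,-0.87,-1, -6.5,-4.8,0,-0.87,-1, -6.5,-4.8,0,-0.87,-1, -11.11,-15.08,-1,-0.87,-1, -11.11,-15.08,-1,-0.87,-1, -11.11,-15.08,-1,-0.87,-1, -11.11,-15.08,-1,-0.87,-1, -11.11,-15.08,-1,-0.87,-1, -11.11,-15.08,-1,-0.87,-1, -11.11,-15.08,-1,-0.87,-1, -11.11,-15.08,-1,-0.87,-1, -11.11,-15.08,-1,-0.87,-1, -11.11,-15.08,-2.5,-0.87,-1, -11.11,-15.08,-4,-0.87,-1, -11.11,-15.08,-4.58,-0.87,-1, -11.11,-15.08,-4.58,-0.87,-1]'>/dev/null; python3 st.py
python3 - <<'E'
from h import *
grab('top','t6');p,W=world('t6');Z=W[...,2]
for n,m in(('short',(abs(Z-.08)<.006)&(abs(W[...,0]-.35)<.07)&(abs(W[...,1]+.32)<.06)),):
    print(n,m.sum(),np.nanmedian(W[m],0),cv2.minAreaRect((W[m][:,:2]*1000).astype(np.float32)))
E
```

```text
14.6 [ 0.3126 -0.3627  0.0776] yaw -38.89 F [-0.6   1.43  0.35] w -0.0003 [-1.07  0.08  2.16  0.    0.91 -0.39]
short 486 [ 0.34513684 -0.3275286   0.0780622 ] ((344.9377746582031, -328.01263427734375), (46.27076721191406, 57.83366775512695), 50.71030807495117)
```

```bash
python3 -m jog '[0.13,0.16,0.1,0,-1, 0.26,0.32,0.1,0,-1, 0.4,0.49,0.1,0,-1, 0.53,0.65,0.1,0,-1, 0.66,0.81,0.1,0,-1, 0.79,0.97,0.1,0,-1, 0.92,1.13,0.1,0,-1, 1.05,1.3,0.1,0,-1, 1.18,1.46,0.1,0,-1, 1.31,1.62,0.1,0,-1, 1.4,1.73,0.1,0,-1, 1.4,1.73,0.1,0,-1, 1.4,1.73,1,0,-1, 0.4,0.5,2,0,-1, -1,-1.2,2.5,0,-1, -1,-1.2,2.5,0,-1]' >/dev/null; python3 st.py
python3 - <<'E'
from h import *
grab('top','t7');grab('scene','s7'); p,W=world('t7'); Z=W[...,2]; m=(abs(Z-.046)<.006)&(abs(W[...,0]-.39)<.09)&(abs(W[...,1]+.28)<.09)
n,l,st,c=cv2.connectedComponentsWithStats(m.astype(np.uint8))
for i in range(1,n):
  if st[i,4]>60: print(st[i],np.nanmedian(W[l==i],0),cv2.minAreaRect((W[l==i][:,:2]*1000).astype(np.float32)))
a=cv2.imread('pics/t7.png')[120:320,220:420];b=cv2.imread('pics/s7.png')[160:360,190:370]
cv2.imwrite('pics/c7.png',cv2.resize(np.hstack([a,b]),None,fx=2,fy=2))
E
```

```text
16.25 [ 0.2821 -0.4063  0.1593] yaw -39.09 F [ 1.12  0.18 -0.16] w 0.0002 [-1.17 -0.02  2.09 -0.    1.06 -0.49]
[319 207  40  38 762] [ 0.38771463 -0.27695652  0.04535512] ((386.74200439453125, -276.9233093261719), (80.091064453125, 59.25175857543945), 50.251312255859375)
```

View pics/c7.png

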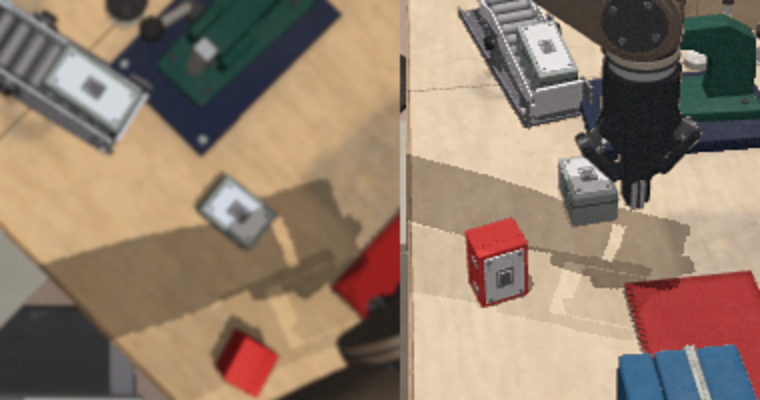

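```bash
python3 -m jog '[1.2,1.5,0,-0.08,0.7, 2.4,3,0,-0.08,0.7, 3.61,4.47,0,-0.08,0.7, 3.61,4.47,0,-0.08,0.7, 3.61,4.47,-1.5,-0.08,0.7, 3.61,4.47,-3,-0.08,0.7, 3.61,4.47,-3.9,-0.08,0.7, 3.61,4.47,-4.3,-0.08,0.7, 3.61,4.47,-4.3,-0.08,0.7, 3.61,4.47,-4.3,-0.08,-0.2, 3.61,4.47,-4.3,-0.08,-0.2, 3.61,4.47,-4.3,-0.08,-0.2, 3.61,4.47,-4.3,-0.08,-0.2, 3.61,4.47,-3,-0.08,-0.2, 3.61,4.47,-1,-0.08,-0.2, 3.61,4.47,0.6,-0.08,-0.2, 3.61,4.47,1.5,-0.08,-0.2, 3.61,4.47,1.5,-0.08,-0.2, 3.61,4.47,1.5,-0.08,-0.2]' 25 >/dev/null; python3 st.py
```

```text
18.25 [ 0.3916 -0.2688  0.2022] yaw -39.65 F [-0.61 -0.42 -3.26] w 0.0577 [-0.82 -0.12  2.1  -0.    1.16 -0.12]
```

```bash
python3 -m jog '[0.5,1.6,0,0.4,-0.2, 0.9,3.2,0,0.95,-0.2, 1.2,4.8,0,0.95,-0.2, 1.4,6.4,0,0.95,-0.2, 1.9,7.3,0,0.95,-0.2, 3.4,8.3,0,0.95,-0.2, 4.9,9.3,0,0.95,-0.2, 6.4,10.3,0,0.95,-0.2, 7.6,11.2,0,0.95,-0.2, 8.53,11.8,0,0.95,-0.2, 8.53,11.8,-0.5,0.95,-0.2, 8.53,11.8,-1.3,0.95,-0.2, 8.53,11.8,-1.9,0.95,-0.2, 8.53,11.8,-1.9,0.95,-0.2, 8.53,11.8,-1.9,0.95,-0.2,8.53,11.8,-1.9,0.95,-0.2]' >/dev/null; python3 st.py
```

```text
19.85 [0.6476 0.0848 0.1452] yaw -32.07 F [ 1.    0.39 -2.15] w 0.0579 [-0.02  0.34  1.71 -0.    1.09  0.53]
```

```bash
python3 -m jog '[-0.01,0.02,-0.3,0,-0.2, -0.01,0.02,-0.55,0,-0.2, -0.01,0.02,-0.55,0,-0.2]' >/dev/null; python3 st.py; for i in 1 2 3 ; do python3 -m jog '[0,0,-0.09,0,-0.2, 0,0,-0.09,0,-0.2]' >/dev/null; python3 st.py; done
```

```text
20.15 [0.6462 0.0857 0.1266] yaw -32.05 F [-0.5  -0.15 -2.62] w 0.0577 [-0.02  0.36  1.72 -0.    1.06  0.54]
20.35 [0.6471 0.0858 0.1252] yaw -32.05 F [ 0.55  0.67 -2.67] w 0.0573 [-0.02  0.36  1.72 -0.    1.06  0.54]
20.55 [0.6474 0.0857 0.1228] yaw -32.05 F [ 0.23  1.26 -2.5 ] w 0.0578 [-0.02  0.36  1.72 -0.    1.05  0.54]
20.75 [0.648  0.0864 0.1225] yaw -32.05 F [-2.62  2.    5.12] w 0.0579 [-0.02  0.37  1.72  0.    1.05  0.54]
```

```bash
for i in 1 2 ; do python3 -m jog '[0,0,-0.06,0,-0.2, 0,0,-0.06,0,-0.2]' >/dev/null; python3 st.py; done; python3 -c "
from lid import *
grab('scene','s8');lid('s8',(234,246,132,145))"
```

```text
20.95 [0.6483 0.0869 0.1224] yaw -32.04 F [-5.59  2.68 10.78] w 0.0575 [-0.02  0.37  1.72  0.    1.05  0.54]
21.15 [0.6487 0.0874 0.1224] yaw -32.04 F [-8.    4.03 15.54] w 0.0573 [-0.02  0.37  1.72  0.    1.05  0.54]
s8 slope [-0.02193797 -0.00966243  0.13546062] n 103 155 s [-0.28554647 -0.21176372] t [-0.02590854  0.02379205] z 0.14099012216293783
```

```bash
python3 -m jog '[0,0,0.3,0,-0.2, 0,0,0.6,0,-0.2, 0.14,0.23,0.6,0,-0.2, 0.14,0.23,0.6,0,-0.2, 0.14,0.23,0.4,0,-0.2, 0.14,0.23,0.4,0,-0.2]' 20 >/dev/null; python3 st.py; for i in 1 2 3 4; do python3 -m jog '[0,0,-0.09,0,-0.2, 0,0,-0.09,0,-0.2]' >/dev/null; python3 st.py; done
```

```text
21.8 [0.6508 0.0923 0.1267] yaw -32.05 F [-0.44  0.71 -1.94] w 0.0581 [-0.01  0.37  1.71 -0.    1.07  0.55]
22.0 [0.6508 0.0921 0.1262] yaw -32.03 F [-4.5  -2.14  3.13] w 0.0578 [-0.01  0.37  1.71 -0.    1.06  0.55]
22.2 [0.6505 0.0913 0.1253] yaw -31.98 F [-8.95 -5.14  9.96] w 0.0578 [-0.01  0.37  1.71 -0.    1.06  0.55]
22.4 [0.6495 0.0894 0.1227] yaw -31.93 F [-12.59 -10.29  12.14] w 0.0576 [-0.02  0.37  1.71 -0.01  1.06  0.55]
22.6 [0.6496 0.0894 0.1226] yaw -31.91 F [-17.84 -10.58  22.66] w 0.0575 [-0.02  0.37  1.71 -0.01  1.06  0.55]
```

```bash
python3 -m jog '[0,0,0.3,0,-0.2, 0,0,0.6,0,-0.2, 0.12,0.2,0.7,0,-0.2, 0.12,0.2,0.7,0,-0.2,0.12,0.2,0.7,0,-0.2]' 20 >/dev/null; python3 st.py; python3 -c "
from lid import *
grab('scene','s9');lid('s9',(233,246,122,140))
b=cv2.imread('pics/s9.png')[80:200,190:290]
cv2.imwrite('pics/c9.png',cv2.resize(b,None,fx=5,fy=5,interpolation=cv2.INTER_CUBIC))"
```

```text
23.1 [0.6549 0.0992 0.1379] yaw -32.0 F [ 0.24  0.94 -1.73] w 0.0581 [-0.    0.37  1.69  0.    1.09  0.56]
s9 slope [ 0.31961535 -0.11576858  0.23707968] n 158 234 s [-0.54964921 -0.22732405] t [-0.02469144  0.10836943] z 0.1555308199888079
```

View pics/c9.png

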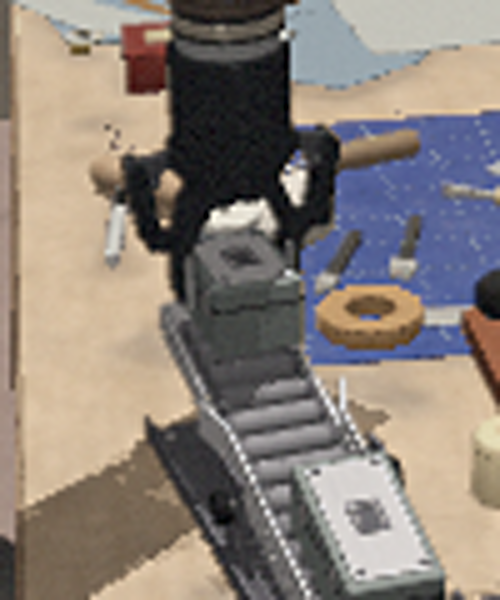

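```bash
python3 -c "
from lid import *
lid('s9',(234,243,128,135));lid('s8',(236,245,133,142))"; python3 -m jog '[0,0,-0.2,0,-0.2, 0,0,-0.3,0,-0.2, 0,0,-0.3,0,-0.2]' 20 >/dev/null; python3 st.py; for i in 1 2 3; do python3 -m jog '[0,0,-0.07,0,-0.2, 0,0,-0.07,0,-0.2]' >/dev/null; python3 st.py; done
```

```text
s9 slope [ 0.02853983 -0.00104946  0.16469743] n 52 63 s [-0.29111609 -0.24082877] t [-0.01635986  0.0169051 ] z 0.15728594630832088
s8 slope [-0.00128259 -0.02399     0.14091498] n 55 81 s [-0.28147047 -0.22177029] t [-0.01593858  0.02129244] z 0.14105810838653143
23.45 [0.6542 0.0986 0.1281] yaw -32.05 F [-0.69 -0.01 -2.87] w 0.0576 [-0.    0.38  1.7   0.    1.07  0.56]
23.65 [0.6552 0.0986 0.1278] yaw -32.06 F [ 0.89 -0.26 -2.64] w 0.0577 [-0.    0.38  1.7   0.    1.07  0.56]
23.85 [0.6557 0.0991 0.1273] yaw -32.05 F [-2.52  1.16  4.01] w 0.0577 [-0.    0.38  1.7   0.    1.07  0.56]
24.05 [0.6562 0.0997 0.1272] yaw -32.05 F [-5.06  2.2   9.94] w 0.0577 [-0.    0.38  1.7   0.    1.06  0.56]
```

```bash
for i in 1 2 3; do python3 -m jog '[0,0,-0.05,0,-0.2, 0,0,-0.05,0,-0.2]' >/dev/null; python3 st.py; done
```

```text
24.25 [0.6564 0.1    0.1267] yaw -32.05 F [-5.97  2.46 12.72] w 0.0576 [-0.    0.38  1.7   0.    1.06  0.56]
24.45 [0.6566 0.1001 0.126 ] yaw -32.05 F [-7.99  3.   16.37] w 0.0574 [-0.    0.38  1.7   0.    1.06  0.56]
24.65 [0.6566 0.1001 0.1251] yaw -32.05 F [-8.55  1.99 18.58] w 0.0575 [-0.    0.38  1.7   0.    1.06  0.56]
```

```bash
python3 -m jog '[0,0,-0.04,0,-0.2, 0,0,-0.04,0,-0.2, 0,0,-0.04,0,-0.2]' >/dev/null; python3 st.py;  python3 -c "
from lid import *
grab('scene','s10');lid('s10',(234,243,128,138));lid('s10',(235,243,131,138))"
```

```text
24.95 [0.6566 0.1001 0.1244] yaw -32.05 F [-9.07  2.79 19.95] w 0.0578 [-0.    0.38  1.7   0.    1.06  0.56]
s10 slope [ 0.38902989 -0.05649735  0.25059468] n 61 90 s [-0.51903462 -0.2565597 ] t [-0.01268659  0.09162025] z 0.14370924351435943
s10 slope [-0.07318877 -0.04163044  0.12397313] n 40 56 s [-0.29192646 -0.25180869] t [-0.01285446  0.01925504] z 0.14366423049226484
```

```bash
python3 -m jog '[0,0,0.35,0,-0.2, -0.08,-0.13,0.35,0,-0.2, -0.08,-0.13,0.35,0,-0.2, -0.08,-0.13,0.15,0,-0.2, -0.08,-0.13,0.1,0,-0.2, -0.08,-0.13,0.1,0,-0.2]' 20 >/dev/null; python3 st.py; for i in 1 2; do python3 -m jog '[0,0,-0.06,0,-0.2, 0,0,-0.06,0,-0.2]' >/dev/null; python3 st.py; done
```

```text
25.6 [0.6529 0.0949 0.1222] yaw -32.05 F [-4.62 -0.66  7.82] w 0.0576 [-0.01  0.38  1.71  0.    1.06  0.55]
25.8 [0.6533 0.0952 0.1222] yaw -32.04 F [-6.73  0.27 13.51] w 0.0575 [-0.01  0.38  1.71  0.    1.06  0.55]
26.0 [0.6533 0.0953 0.1212] yaw -32.03 F [-8.68  0.31 17.12] w 0.0575 [-0.01  0.38  1.71  0.    1.05  0.55]
```

```bash
python3 -m jog '[0,0,-0.04,0,-0.2, 0,0,-0.04,0,-0.2]' >/dev/null; python3 st.py;  python3 -c "
from lid import *
grab('scene','s11');lid('s11',(234,243,131,138));lid('s11',(236,245,132,139))
b=cv2.imread('pics/s11.png')[110:170,210:270]
cv2.imwrite('pics/c11.png',cv2.resize(b,None,fx=9,fy=9,interpolation=cv2.INTER_CUBIC))"
```

```text
26.2 [0.6534 0.0952 0.1206] yaw -32.03 F [-9.    0.47 18.47] w 0.058 [-0.01  0.38  1.71  0.    1.05  0.55]
s11 slope [-0.14654653 -0.00633538  0.10188925] n 42 63 s [-0.29091246 -0.25440465] t [-0.01409703  0.01926843] z 0.14241762936721797
s11 slope [-0.14549367  0.00432821  0.10198163] n 45 63 s [-0.28653375 -0.24675434] t [-0.00802395  0.02105533] z 0.14056731898982844
```

View pics/c11.png

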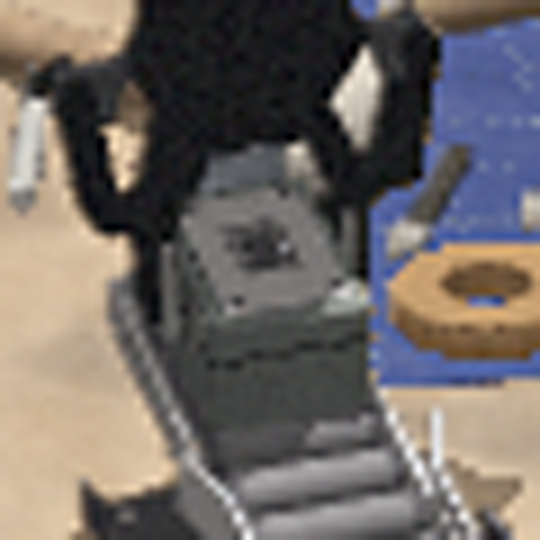

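```bash
for i in 1 2; do python3 -m jog '[0,0,-0.04,0,-0.2, 0,0,-0.04,0,-0.2]' >/dev/null; python3 st.py; done; python3 -c "
from lid import *
grab('scene','s12');lid('s12',(234,243,131,138));lid('s12',(236,245,132,139))"
```

```text
26.45 [0.6534 0.0953 0.1205] yaw -32.02 F [-11.97  -0.06  21.65] w 0.0576 [-0.01  0.38  1.71  0.    1.05  0.55]
26.65 [0.6535 0.0954 0.1204] yaw -32.01 F [-15.19   0.48  26.67] w 0.0576 [-0.01  0.38  1.71  0.    1.05  0.55]
s12 slope [-0.0824254   0.00541404  0.11974156] n 42 63 s [-0.29381138 -0.25351384] t [-0.01394246  0.01724227] z 0.14220924119507383
s12 slope [-0.11393894  0.00029554  0.11097362] n 45 63 s [-0.28738957 -0.24847188] t [-0.00920257  0.02131007] z 0.14152005602723206
```

```bash
python3 -m jog '[0,0,0.08,0,-0.2, 0,0,0.11,0,-0.2, 0,0,0.11,0,-0.2]' >/dev/null; python3 st.py; python3 -m jog '[0,0,0,0,1, 0,0,0,0,1, 0,0,0,0,1, 0,0,0,0,1, 0,0,0,0,1, 0,0,0,0,1, 0,0,1,0,1, 0,0,3,0,1, 0,0,3.5,0,1, 0,0,3.5,0,1, 0,0,3.5,0,1]' >/dev/null; python3 st.py;python3 - <<'E'
from h import *
grab('scene','s13')
b=cv2.imread('pics/s13.png')[90:270,200:320]
cv2.imwrite('pics/c13.png',cv2.resize(b,None,fx=3,fy=3,interpolation=cv2.INTER_CUBIC))
E
```

```text
27.0 [0.6534 0.0954 0.1205] yaw -32.04 F [-7.06  1.02 14.77] w 0.0578 [-0.01  0.38  1.71  0.    1.05  0.55]
28.1 [0.6528 0.0947 0.2224] yaw -32.05 F [-0.32  0.48 -0.61] w 0.0856 [-0.01  0.27  1.64 -0.    1.22  0.55]
```

View pics/c13.png

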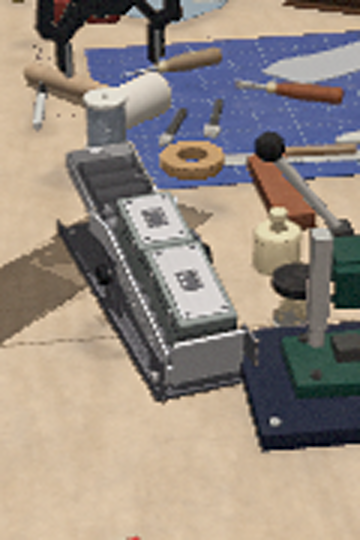

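```bash
python3 -m jog '[-2,1,0,0,1, -4,2,0,0,1, -4,2,0,0,1, -4,2,0,0,1, -4,2,0,0,1, -4,2,0,0,1]'>/dev/null
python3 - <<'E'
from h import *
for tag in('t14','t15'):
    grab('top',tag);p,W=world(tag);Z=W[...,2]
    c0=np.array([.50296,-.14598]);a=np.deg2rad(237.94);ex=np.array([np.cos(a),np.sin(a)]);ey=np.array([-ex[1],ex[0]])
    D=W[...,:2]-c0;s=D@ex+.012;t=D@ey
    h=Z-(.036-.2*s)
    m=(abs(t)<.045)&(s<.03)&(s>-.26)&(h>.040)&(h<.053)
    n,l,st,c=cv2.connectedComponentsWithStats(m.astype(np.uint8))
    for i in range(1,n):
        if st[i,4]>100:
            k=l==i; print(tag,st[i,4],'s',np.percentile(s[k],[.5,99.5]).round(4),'t',np.percentile(t[k],[.5,99.5]).round(4))
    prof=[(round(x,3),round(float(np.nanmedian(h[(abs(s-x)<.003)&(abs(t)<.02)])),3)) for x in np.arange(-.21,.02,.006)]
    if tag=='t14': print(prof)
    for nm,xy in(('brass',(.7348,-.0624)),('jar',(.6573,-.1421))):
        k=(abs(W[...,0]-xy[0])<.05)&(abs(W[...,1]-xy[1])<.05)&(Z>.045)&(Z<.075); print(nm,np.median(W[k],0).round(3))
E
python3 -m jog '[0,0,0,0,1]'>/dev/null; python3 st.py
```

```text
t14 1909 s [-0.1748  0.0087] t [-0.0287  0.0305]
[(np.float64(-0.21), -0.002), (np.float64(-0.204), -0.001), (np.float64(-0.198), -0.005), (np.float64(-0.192), -0.004), (np.float64(-0.186), -0.001), (np.float64(-0.18), nan), (np.float64(-0.174), 0.046), (np.float64(-0.168), 0.048), (np.float64(-0.162), 0.048), (np.float64(-0.156), 0.049), (np.float64(-0.15), 0.048), (np.float64(-0.144), 0.048), (np.float64(-0.138), 0.048), (np.float64(-0.132), 0.049), (np.float64(-0.126), 0.049), (np.float64(-0.12), 0.048), (np.float64(-0.114), 0.048), (np.float64(-0.108), 0.048), (np.float64(-0.102), 0.047), (np.float64(-0.096), 0.045), (np.float64(-0.09), 0.047), (np.float64(-0.084), 0.048), (np.float64(-0.078), 0.048), (np.float64(-0.072), 0.048), (np.float64(-0.066), 0.048), (np.float64(-0.06), 0.047), (np.float64(-0.054), 0.048), (np.float64(-0.048), 0.048), (np.float64(-0.042), 0.048), (np.float64(-0.036), 0.048), (np.float64(-0.03), 0.048), (np.float64(-0.024), 0.047), (np.float64(-0.018), 0.048), (np.float64(-0.012), 0.048), (np.float64(-0.006), 0.047), (np.float64(0.0), 0.047), (np.float64(0.006), 0.046), (np.float64(0.012), 0.028), (np.float64(0.018), -0.034)]
brass [ 0.732 -0.062  0.063]
jar [ 0.656 -0.142  0.052]
t15 1901 s [-0.1749  0.0086] t [-0.0286  0.0305]
brass [ 0.732 -0.063  0.063]
jar [ 0.656 -0.142  0.052]
28.95 [0.5334 0.1542 0.2216] yaw -32.11 F [-0.39 -0.   -0.13] w 0.0855 [ 0.1   0.05  1.9  -0.    1.19  0.66]
  return np.nanmean(a, axis, out=out, keepdims=keepdims)
```

```bash
python3 -c "
from station import ctrl; print(ctrl.finish_job())"
```

```text
the job is handed in; nothing more can be done
None
```

Both die cases are on the roller lane: the long case home against the stop, and the short case directly behind it. I handed the job in at about 29 s; no verdict is reported.

I tipped each case lid up on the bench with closed fingers and gripped it across its width. I then lowered it onto the raised end by feel until it lay on the rollers, and let go.

**Last checks (top camera, two captures):**
- **At rest:** the two lids did not move between the captures.
- **Gap:** together they measure 187 mm along the slope, against a nominal 190 mm, so there is practically no gap.
- **Centring:** they sit within about 1 mm of the lane's centre line.
- **Brass weight and jar:** both are within 3 mm of where they started.
- **Arm:** it is clear of everything, with no force on the tool.

**What did not go smoothly:**
- **Short case:** it would not turn in the grip on the first two lowerings. It turned only after I moved it uphill, eased the grip to 20 N and lowered it again.
- **Push on the deck:** during the last lowering the wrist reached about 27 N up and 15 N sideways, slightly over the deck's stated 25 N. The height held at 0.120 m, so I saw no sign that the deck slipped.
- **Flatness before release:** for the short case, the lid-slope readings from the camera were noisy (0.08 to 0.15 rad, against about 0.2 rad for the deck). I judged it flat because it stopped sinking and the force rose sharply.

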